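# Clamp a mounted specimen with the outer ring of a two-part knob

## Task

Stand the red specimen upright on the vice deck between the blue jaws, let go of it, then turn only the silver outer ring of the two-part knob clockwise until the jaw clamps it gently, with about 10 N (at least 5, at most 16 at the end; 20 or more at any moment spoils its polished edge). The small blue knob in the middle of the ring is a trim setting and must not be turned, and the other specimens and labware must stay where they are.

Things in the scene. Friction and masses are not known exactly. Their poses are not given: they have to be found in the camera images.
- vice: Grey specimen vice, fixed, elsewhere and at another yaw each time. Deck 270 x 100 mm, 20 mm high: -125 to +145 mm along the body's x, +-50 mm along y. Origin on the table under the deck; x runs along the clamping direction, from the knob to the back jaw; z up. On the deck along x: two-part knob (centre x = -80 mm), moving carriage with sprung jaw, free place for the specimen, back jaw.
- back_jaw_mid (a point): Middle of the back jaw's range, on the deck at x = 54 mm in the vice's frame. The back jaw (blue block 22 mm long, 44 wide, 21 high) does not yield, but was left at another setting each time: its clamping face lies anywhere from x = 49 to 59 mm and is not measured. So where clamping begins must be felt as a rise of the turning moment (or seen).
- nest (a point): Point on the vice deck (20 mm above the table), vice x = 29, y = 0 mm, where a specimen stands with at least 4 mm to spare to both jaws at every start. Nothing stands on the deck beside it along the vice's y, so hold it across y. The jaw then pushes the specimen along the deck (+x) against the back jaw.
- knob_axis (a point): On the vertical axis of both knobs, at half the outer ring's height (38 mm above the table). Outer ring: silver, knurled, round, 54 mm diameter, 28 to 48 mm above the table, so fingertips must reach down beside it (deck 8 mm below). Inner knob: blue, round, 22 mm diameter, 49 to 62 mm above the table. Nothing else within 45 mm of the axis.
- outer_ring (a joint): Angle of the outer ring in rad, 0 to 2.7, growing clockwise seen from above; starts at 0 to 0.3. Each rad moves the carriage 12 mm towards the specimen. The unloaded ring turns against a steady friction of 0.20 N m and stays where it is left under clamp loads up to about 16 N. When a turning hand stops, the friction's share of the moment it feels may relax or even reverse, so compare readings taken in the same way and watch for the change.
- ring_top (a point): Centre of the ring's top face (48 mm above the table). Feel: the jaw has pushed the specimen against the back jaw at a ring angle between about 1.05 and 1.95 rad. From there the clamp force grows by about 40 N per rad, and the moment needed to turn the ring by 0.012 N m per newton of clamp force (10 N: 0.12 N m above the unloaded friction).
- inner_mark (a point): Tip of the white line on top of the inner blue knob, 10 mm off the axis. The inner knob turns very easily (0.008 N m), has another angle at each start, is independent of the ring and must keep its angle (this point may move by 2 mm at most).
- carriage: Blue block, 18 x 44 mm, 21 mm high, driven along the vice's x by the outer ring; origin on the deck at its centre (vice x = -23 mm + 12 mm per rad). Carries a sprung steel jaw, 34 mm wide, 2 to 20 mm above the deck, face 29 mm ahead of this origin unloaded; the spring gives 0.25 mm per N, and the two orange pins then shorten. Clamp force: between this (with jaw) and the red specimen.
- specimen_red: Red round specimen mount, 30 mm diameter, 22 mm high, about 50 g, with a small steel disc in its top face; origin at the centre of its underside, z up. Stands with two others in the white tray, in any of three places 70 mm apart.
- specimen_black: Black mount of the same size, in the tray; leave it alone.
- specimen_green: Green mount of the same size, in the tray; leave it alone.
- tray: White tray, fixed, 240 x 130 mm (body's x and y), walls 4 mm thick and 14 mm high, floor 4 mm thick; origin under its centre. The specimens stand near its middle line, about 70 mm apart along its x.
- beaker: Glass beaker, 72 mm across, 80 mm high; leave it.
- dish: Flat glass dish, 90 mm across, 16 mm high; leave it.
- rinse_bottle: White bottle with a red cap, 64 mm across, 170 mm high; leave it.
- brown_bottle: Small brown bottle, 48 mm across, 110 mm high; leave it.
- spray_can: Yellow can, 60 mm across, 170 mm high; leave it.
- small_brush: Small brush, 150 mm long; leave it.

How it is judged:
By the outcome, as a careful person would: the job done as asked, in the order asked, and still so for the second after the job is handed in, with the robot touching nothing.
It also fails if it takes over 69 s, if anything falls off the work surface, if the arm or the gripper's body presses on something with over 40 N, if the wrist force passes 120 N, or if a joint passes its speed limit or range.

## Robot

A 7-joint arm with a two-finger parallel gripper is mounted at the origin on the work surface. World frame = base frame: x ahead of the robot, y to its left, z up, the work surface at z = 0. Lengths are in m, angles in rad, forces in N, time in s.
With the tool pointing down it reaches from about 0.425 to 0.925 m from the base axis. Payload 6.8 kg.
Tool frame: the origin (TCP) lies midway between the tips of the shut fingers; the grasp point (between the pads) lies 19 mm behind it; z points along the fingers, y is the direction in which the jaws open and shut (so a half turn about z gives the same grasp; the last joint's range is limited). The gripper opens to 85 mm and grips with 20 to 120 N. Pads are 22 mm wide; open, the fingers measure 114 mm over their backs; the gripper's body (76 mm by 85 mm) begins 54 mm behind the grasp point. The pads swing forward as they close: fully open they stand 13 mm farther back than shut.
Start: joints at [-1.271, 0.477, 0.022, 1.555, -0.011, 1.109, -0.083], TCP at [0.268, 0.62, 0.231] pointing down, gripper open.
Joint ranges: [-2.96, 2.96], [-0.34, 2.1], [-1.41, 1.46], [0.24, 2.44], [-1.37, 4.51], [0.17, 1.92], [-2.96, 2.96]. Speed limits (rad/s): [2.39, 2.39, 3.14, 3.14, 3.14, 3.14, 3.14].

## Interface

Orientations are given as a unit quaternion [w, x, y, z].
In Python, from station import status, eyes, workorder gives the robot as it stands. The module is installed in compiled form; this text tells all that it offers.
- The arm moves only by the shell command python3 -m jog 'ROWS' [FORCE]. ROWS is text: rows parted by semicolons, each of 7 numbers parted by spaces: the shift along the tool's x, y, z in m, then the turn, a rotation vector about the tool's x, y, z in degrees, then the finger opening in m, from 0 to 0.0854. In form: dx dy dz rx ry rz jaw; .... A call has 1 to 5 rows; each row is the pose to reach, as a shift and turn from the pose commanded when the call began, along the tool's axes at that moment; what a row does not reach only later rows make up. A row lasts 1/10 s, in which the tool goes at most 50 mm and 8.59 degrees, less where a joint would pass 70% of its speed; a pose out of reach is approached as far as the arm can. A call with a gripper value outside its range is refused whole. The fingers move at their own pace and stop on an object; FORCE is the grip in N (left out, the last holds). Time passes only in rows, so rows that repeat a pose let the fingers close. It gives the time, the measured TCP pose, the force and the opening at its end, in the units of the state.
- status.get_obs(): the state, without advancing time (a new reading comes with each control period).
- eyes.read_camera(name): name is "scene" or "side" or "wrist"; returns a dict with "image" (384x512x3 uint8, red, green, blue), "intrinsics" (3x3 intrinsics, pixels), "k1" (the pictures are not rectified: a ray, as slopes to the right and down, at radius r is drawn at 1 + k1 r^2 times it, then the intrinsics apply), "position" and "orientation" of the camera in the world. Camera axes: x right, y up, looking along -z (the intrinsics and any distortion apply to the point x, -y, -z); pixel columns grow to the right and rows downward; lengths in m; the calibration is good to about 2 mm. A picture is of the moment at which its call begins. There is no depth.
- workorder.hand_in(): hands the job in, once; it reports no verdict.
The state is a dict: "t": time; "q": joint angles; "joint_vel": joint speeds; "joint_torque": joint torques, N m; "eef_pos": TCP position; "tool_rot": TCP orientation; "contact_force": force on the tool from outside, world axes, zero at the start; "torque": the same for the moment, N m; "gripper_width": opening from 0.0 (shut) to 1.0 (fully open).
Only numpy, scipy, OpenCV 4.12 (cv2) and the standard library are available. Lean on these libraries where they do the work, as an engineer would, in place of code of your own. Each camera call takes 0.05 s, during which the arm holds its last target.

## Working session

There is one attempt and no reset: what is moved stays moved. The work goes in short steps, Python scripts to look and compute and a shell command to move; the robot and the scene stay as the last step left them, time stands still between calls to the robot, and variables do not carry over. Pictures are saved under pics/ and viewed, and the job is handed in when it is done.

```bash
mkdir -p pics; python3 - <<'E'
from station import status, eyes
import cv2,numpy as np
o=status.get_obs(); print(o)
for n in ["scene","side","wrist"]:
    c=eyes.read_camera(n); cv2.imwrite(f"pics/{n}0.png",c["image"][:,:,::-1]); print(n,c["intrinsics"],c["k1"],c["position"],c["orientation"])
    np.savez(f"pics/{n}0.npz",**{k:np.array(v) for k,v in c.items()})
E
```

```text
{'t': 0.0, 'q': array([-1.27109584,  0.47780494,  0.02236577,  1.55648208, -0.01147962,
        1.10928806, -0.08306259]), 'joint_vel': array([ 0.00010042, -0.00067818,  0.00043744,  0.00049311, -0.0006603 ,
        0.00130489, -0.00080602]), 'joint_torque': array([-8.49341359e-04, -5.96459413e+01,  1.60752095e+00, -2.81205386e+01,
        1.23738527e-02,  9.10616247e-03,  2.01133821e-05]), 'eef_pos': array([0.26749459, 0.61907672, 0.23031005]), 'tool_rot': array([-1.04423458e-04,  2.02468354e-01,  9.79288367e-01, -9.21069708e-04]), 'contact_force': array([-0.21545013,  0.30786142, -1.17478861]), 'torque': array([-0.00141186,  0.01074154,  0.00510375]), 'gripper_width': 1.0005938684641087}
scene [[474.6229351    0.         247.670312  ]
 [  0.         474.6229351  196.57495744]
 [  0.           0.           1.        ]] 0.06101324516929778 [0.9586643  0.69372031 0.89589791] [0.213432   0.09532601 0.38902352 0.89107824]
side [[481.64770759   0.         258.68267942]
 [  0.         481.64770759 184.94427159]
 [  0.           0.           1.        ]] -0.18233590885836282 [0.22866358 0.77580366 0.82332987] [-0.17188026 -0.0794356   0.41347573  0.89060933]
wrist [[310.2903797    0.         255.15989333]
 [  0.         310.2903797  191.84232495]
 [  0.           0.           1.        ]] -0.07892705036205061 [0.19609969 0.6499631  0.37311705] [ 0.82572679 -0.12840418 -0.08291075  0.54296726]
```

View pics/scene0.png

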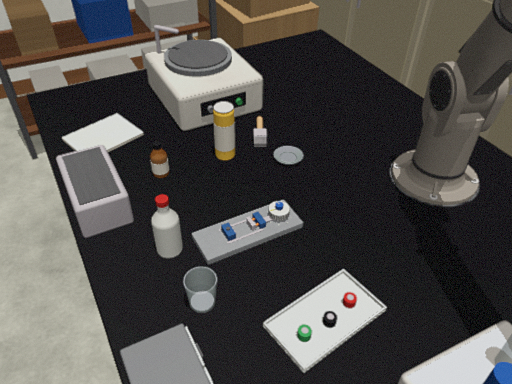

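View pics/side0.png

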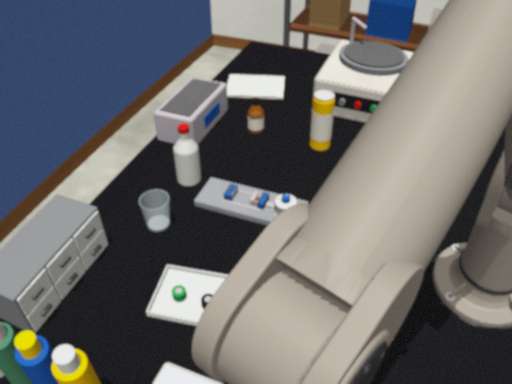

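View pics/wrist0.png

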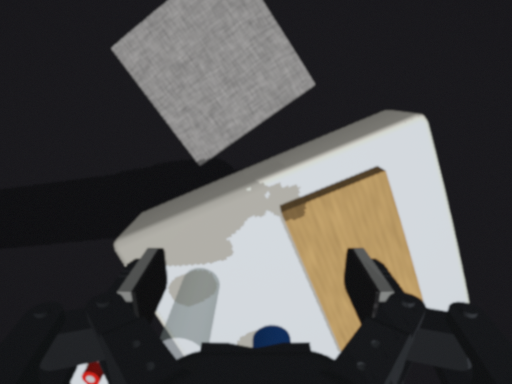

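The scene view shows the vice around (248,231), with the knob at (279,211). The tray is around (325,316), with red at (350,299), black at (330,319) and green at (304,332). The side view shows the vice too, but the arm hides the red specimen there. Next I'll measure by casting rays.

```bash
cat > h.py <<'E'
import numpy as np,cv2
from scipy.spatial.transform import Rotation as R
def cam(c):
    q=np.array(c["orientation"]);return np.array(c["position"]),R.from_quat(q[[1,2,3,0]]).as_matrix(),np.array(c["intrinsics"]),float(c["k1"])
def ray(c,uv):
    p,M,K,k=cam(c); d=np.array([(uv[0]-K[0,2])/K[0,0],(uv[1]-K[1,2])/K[1,1]]); s=d.copy()
    for _ in range(30): s=d/(1+k*(s@s))
    return p,M@np.array([s[0],-s[1],-1.])
def onz(c,uv,z):
    p,d=ray(c,uv); return p+d*(z-p[2])/d[2]
def proj(c,X):
    p,M,K,k=cam(c); v=M.T@(np.array(X)-p); s=np.array([v[0],-v[1]])/-v[2]; s=s*(1+k*(s@s)); return K[:2,:2]@s+K[:2,2]
def hsv(im): return cv2.cvtColor(im,cv2.COLOR_RGB2HSV)
def blobs(mask,amin=15):
    n,l,s,ce=cv2.connectedComponentsWithStats(mask.astype(np.uint8)); return [(tuple(np.round(ce[i],1)),int(s[i,4]),s[i,:4].tolist()) for i in range(1,n) if s[i,4]>=amin]
def crop(im,x0,y0,x1,y1,f,fn): cv2.imwrite(fn,cv2.resize(im[y0:y1,x0:x1,::-1],None,fx=f,fy=f,interpolation=cv2.INTER_CUBIC))
E
python3 - <<'E'
from h import *
for n in ["scene","side"]:
    c=dict(np.load(f"pics/{n}0.npz")); H=hsv(c["image"])
    red=((H[...,0]<8)|(H[...,0]>172))&(H[...,1]>150)&(H[...,2]>80)
    blue=(abs(H[...,0].astype(int)-110)<12)&(H[...,1]>140)&(H[...,2]>60)
    print(n,"red",blobs(red)); print("blue",blobs(blue,8))
c=dict(np.load("pics/scene0.npz")); crop(c["image"],185,190,315,265,6,"pics/sv.png"); crop(c["image"],255,265,395,370,5,"pics/st.png")
c=dict(np.load("pics/side0.npz")); crop(c["image"],185,170,315,230,6,"pics/sdv.png")
E
```

```text
scene red [((np.float64(161.6), np.float64(200.1)), 157, [155, 194, 14, 14]), ((np.float64(348.9), np.float64(300.6)), 110, [343, 293, 13, 15])]
blue [((np.float64(102.8), np.float64(18.7)), 2050, [72, 0, 61, 43]), ((np.float64(278.9), np.float64(205.9)), 38, [276, 203, 7, 7]), ((np.float64(259.3), np.float64(219.3)), 97, [253, 212, 13, 16]), ((np.float64(228.3), np.float64(231.6)), 115, [222, 223, 13, 17]), ((np.float64(501.3), np.float64(373.8)), 421, [486, 362, 26, 22])]
side red [((np.float64(357.5), np.float64(104.2)), 60, [354, 100, 8, 9]), ((np.float64(183.0), np.float64(128.0)), 81, [178, 124, 11, 9])]
blue [((np.float64(390.3), np.float64(18.4)), 1662, [366, 0, 49, 41]), ((np.float64(211.5), np.float64(114.4)), 146, [205, 104, 14, 22]), ((np.float64(228.9), np.float64(192.8)), 51, [225, 186, 10, 13]), ((np.float64(262.7), np.float64(199.9)), 77, [258, 194, 10, 13]), ((np.float64(285.3), np.float64(198.2)), 32, [283, 195, 6, 7]), ((np.float64(37.4), np.float64(364.1)), 975, [14, 334, 43, 50])]
```

View pics/sv.png

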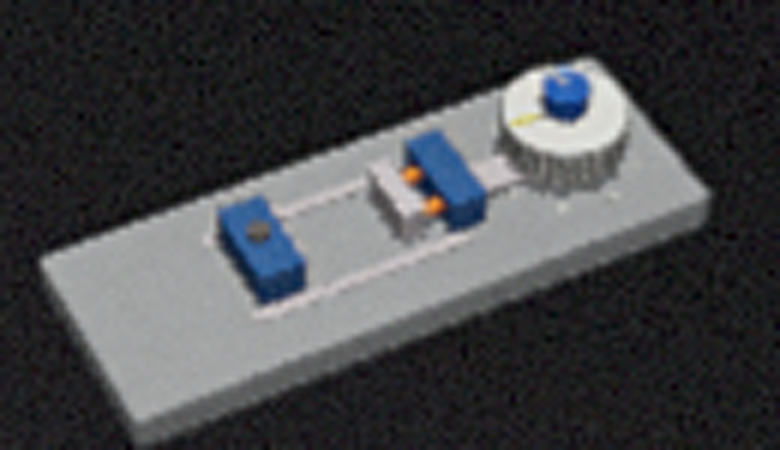

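View pics/st.png

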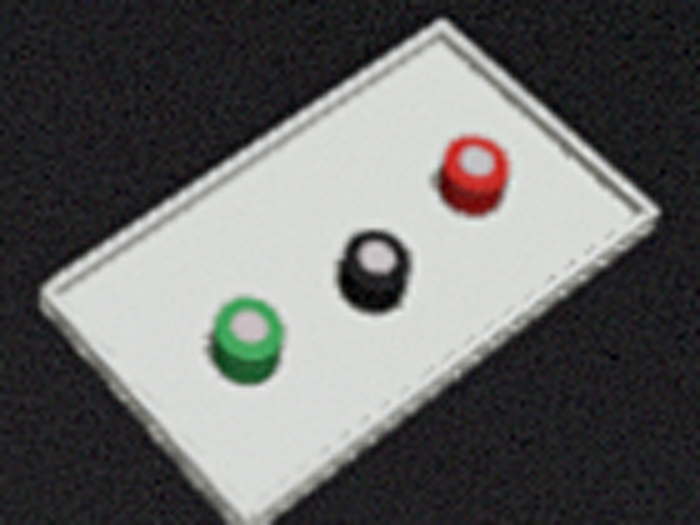

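View pics/sdv.png

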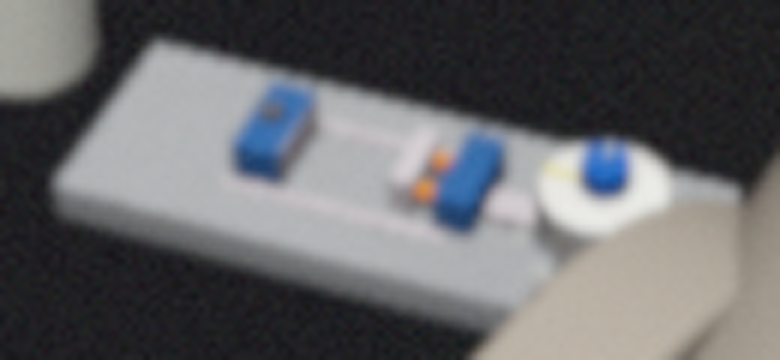

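```bash
python3 - <<'E'
from h import *
c=dict(np.load("pics/scene0.npz"));s=dict(np.load("pics/side0.npz"))
f=lambda u,v,x0,y0,k:((u+.5)/k-.5+x0,(v+.5)/k-.5+y0)
P={}
for n,(u,v) in dict(A=(40,260),B=(136,420),C=(593,58),D=(711,194)).items():
    P[n]=onz(c,f(u,v,185,190,6),.02); print(n,P[n].round(4))
print("len",[np.linalg.norm(P[a]-P[b]).round(4) for a,b in ("AB","CD","AC","BD")])
S={}
for n,(u,v) in dict(A=(52,186),B=(155,40)).items(): S[n]=onz(s,f(u,v,185,170,6),.02); print("side",n,S[n].round(4))
print("knob inner top", onz(c,f(567,80,185,190,6),.062).round(4), onz(s,f(606,152,185,170,6),.062).round(4))
print("ring", onz(c,f(565,108,185,190,6),.048).round(4), onz(s,f(604,187,185,170,6),.048).round(4))
T={}
for n,(u,v) in dict(a=(440,20),b=(660,210),c=(42,293)).items(): T[n]=onz(c,f(u,v,255,265,5),.014);print("tray",n,T[n].round(4))
print(np.linalg.norm(T['a']-T['b']),np.linalg.norm(T['a']-T['c']),'centre',(T['b']+T['c'])/2)
for n,uv in dict(red=(477,163),black=(378,257),green=(250,327)).items(): print(n,onz(c,f(*uv,255,265,5),.026).round(4))
E
```

```text
A [ 0.7125 -0.0923  0.02  ]
B [0.711  0.0049 0.02  ]
C [ 0.444  -0.0949  0.02  ]
D [0.4419 0.0016 0.02  ]
len [np.float64(0.0971), np.float64(0.0965), np.float64(0.2685), np.float64(0.2691)]
side A [0.7108 0.0102 0.02  ]
side B [ 0.7134 -0.0924  0.02  ]
knob inner top [ 0.4855 -0.0503  0.062 ] [ 0.4898 -0.0504  0.062 ]
ring [ 0.487 -0.048  0.048] [ 0.4882 -0.0452  0.048 ]
tray a [0.4368 0.1682 0.014 ]
tray b [0.4128 0.2966 0.014 ]
tray c [0.6728 0.2124 0.014 ]
0.13065306271155602 0.24020488573183066 centre [0.54282872 0.25452519 0.014     ]
red [0.4759 0.2475 0.026 ]
black [0.5416 0.2676 0.026 ]
green [0.6077 0.2716 0.026 ]
```

Vice: yaw is about 0.5°, the knob is near (0.4875, -0.047) and the deck edges come out at 269 × 97 mm against 270 × 100 given. Tray: 240 × 131 mm, which matches. The red specimen is at (0.476, 0.2475). I'll move over it.

```bash
cat >> h.py <<'E'
def plan(target,yawdeg):
    from station import status
    o=status.get_obs(); q=o["tool_rot"]; M=R.from_quat(q[[1,2,3,0]]).as_matrix()
    y=np.radians(yawdeg); yv=np.array([np.cos(y),np.sin(y),0]); zv=np.array([0,0,-1.]); xv=np.cross(yv,zv)
    T=np.stack([xv,yv,zv],1); rv=np.degrees(R.from_matrix(M.T@T).as_rotvec())
    d=M.T@(np.array(target)-o["eef_pos"])
    print("shift mm",(1000*d).round(1),"rot",rv.round(2),"cur",o["eef_pos"].round(4),"yaw",np.degrees(np.arctan2(M[1,1],M[0,1])).round(2),"q",o["q"].round(2),"F",o["contact_force"].round(1),"T",o["torque"].round(3),"w",round(o["gripper_width"]*85.4,1),"t",round(o["t"],2))
E
python3 -c "
from h import *
plan([.476,.2475,.16],90)"
```

```text
shift mm [-338.8 -258.5   70.9] rot [-8.000e-02 -1.000e-02 -2.336e+01] cur [0.2675 0.6192 0.2305] yaw 66.64 q [-1.27  0.48  0.02  1.56 -0.01  1.11 -0.08] F [-0.1 -0.1  0.9] T [-0.006 -0.086 -0.008] w 85.6 t 0.15
```

```bash
python3 -m jog '-0.036 -0.028 0.008 0 0 -5 0.085;-0.072 -0.056 0.016 0 0 -10 0.085;-0.108 -0.084 0.024 0 0 -15 0.085;-0.144 -0.112 0.032 0 0 -20 0.085;-0.180 -0.138 0.040 0 0 -23.4 0.085'; python3 -c "
from h import *
plan([.476,.2475,.16],90)"
```

```text
t: 0.65
eef_pos: [0.3787, 0.4195, 0.1909]
tool_rot: [-0.0, -0.002, 1.0, -0.0]
contact_force: [1.4, 1.0, 0.6]
gripper_width: 0.993
shift mm [ -96.6 -172.4   30.9] rot [-0.02 -0.01  0.22] cur [0.3787 0.4195 0.1909] yaw 90.22 q [-0.93  0.34 -0.02  1.86  0.01  0.94  0.62] F [1.4 1.  0.6] T [ 0.039 -0.076  0.015] w 84.8 t 0.65
```

```bash
python3 -m jog '-0.024 -0.042 0.008 0 0 0 0.085;-0.048 -0.084 0.016 0 0 0 0.07;-0.072 -0.128 0.024 0 0 0 0.055;-0.097 -0.172 0.031 0 0 0 0.055;-0.097 -0.172 0.031 0 0 0 0.055'; python3 - <<'E'
from h import *
from station import eyes
plan([.476,.2475,.16],90)
c=eyes.read_camera("wrist"); np.savez("pics/w1.npz",**{k:np.array(v) for k,v in c.items()}); cv2.imwrite("pics/w1.png",c["image"][:,:,::-1])
H=hsv(c["image"]); red=((H[...,0]<8)|(H[...,0]>172))&(H[...,1]>150)&(H[...,2]>60); print(blobs(red))
E
```

```text
t: 1.15
eef_pos: [0.4782, 0.2414, 0.1593]
tool_rot: [-0.0, 0.005, 1.0, -0.002]
contact_force: [-0.4, 0.1, 0.5]
gripper_width: 0.646
shift mm [ 2.3  6.1 -0.7] rot [-0.26 -0.   -0.6 ] cur [0.4782 0.2414 0.1593] yaw 89.4 q [-0.63  0.33  0.06  1.96 -0.02  0.85  1.  ] F [-0.4  0.1  0.5] T [-0.035 -0.026 -0.008] w 55.2 t 1.15
[((np.float64(262.0), np.float64(175.7)), 497, [248, 161, 29, 32])]
```

View pics/w1.png

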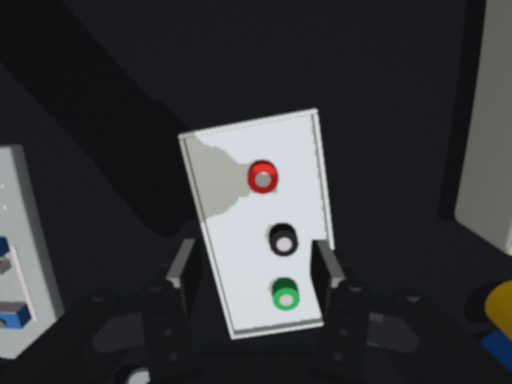

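The wrist view shows red at (262,176) with its disc at about (263,181). Black is at (284,240) and green at (286,295).

```bash
python3 - <<'E'
from h import *
from station import eyes,status
print(status.get_obs()["eef_pos"],status.get_obs()["joint_vel"].round(3))
c=dict(np.load("pics/w1.npz")); im=c["image"]; print(c["position"],cam(c)[1][:,2])
H=hsv(im)
red=((H[...,0]<8)|(H[...,0]>172))&(H[...,1]>150)&(H[...,2]>60)
cn,_=cv2.findContours(red.astype(np.uint8),cv2.RETR_EXTERNAL,cv2.CHAIN_APPROX_NONE); k=max(cn,key=cv2.contourArea); m=np.zeros(red.shape,np.uint8); cv2.drawContours(m,[k],-1,1,-1)
disc=(m>0)&(H[...,1]<110); ys,xs=np.nonzero(disc); print("disc",xs.mean(),ys.mean(),len(xs), onz(c,(xs.mean(),ys.mean()),.026))
for n,uv in dict(black=(284,243.5),green=(286,298.5)).items(): print(n,onz(c,uv,.026).round(4))
for uv in [(180,135),(317,110),(233,337),(321,325)]: print(uv,onz(c,uv,.014).round(4))
plan([.476,.2475,.06],90)
E
```

```text
[0.47687156 0.24506433 0.15970073] [-0.058 -0.002 -0.074 -0.02  -0.017  0.003 -0.031]
[0.40043577 0.24281679 0.30205746] [-0.3015279   0.00818167  0.95342225]
disc 262.5561224489796 179.05102040816325 196 [0.4754443  0.24739153 0.026     ]
black [0.5415 0.2684 0.026 ]
green [0.6064 0.2718 0.026 ]
(180, 135) [0.4356 0.1712 0.014 ]
(317, 110) [0.4143 0.2971 0.014 ]
(233, 337) [0.6692 0.2126 0.014 ]
(321, 325) [0.6528 0.3144 0.014 ]
shift mm [ 0.8  2.7 99.7] rot [-0.13 -0.03 -0.41] cur [0.4769 0.2451 0.1597] yaw 89.59 q [-0.64  0.33  0.06  1.96 -0.02  0.85  0.99] F [ 0.5  0.8 -0.1] T [ 0.02   0.004 -0.031] w 54.9 t 1.2
```

Both cameras agree on the red specimen to within 1 mm, at (0.4757, 0.2474). I'll descend with the jaws at 55 mm and grip.

```bash
python3 -m jog '0 0 0.04 0 0 0 0.055;0 0 0.08 0 0 0 0.055;0 0 0.12 0 0 0 0.055;0 0 0.14 0 0 0 0.055;0 0 0.15 0 0 0 0.055' 40; python3 -m jog '0 0 0 0 0 0 0.055;0 0 0 0 0 0 0.055;0 0 0 0 0 0 0.02;0 0 0 0 0 0 0.02;0 0 0 0 0 0 0.02' 40; python3 -m jog '0 0 0 0 0 0 0.02;0 0 0 0 0 0 0.02;0 0 0 0 0 0 0.02';python3 -c "
from h import *
plan([.476,.2475,.16],90)"
```

```text
t: 1.7
eef_pos: [0.4733, 0.2506, 0.0082]
tool_rot: [-0.002, -0.001, 1.0, -0.001]
contact_force: [-0.4, -0.3, -0.2]
gripper_width: 0.647
t: 2.2
eef_pos: [0.4761, 0.2503, 0.0118]
tool_rot: [0.001, -0.0, 1.0, 0.001]
contact_force: [-1.5, -0.9, 5.8]
gripper_width: 0.329
t: 2.5
eef_pos: [0.4762, 0.2503, 0.0118]
tool_rot: [0.001, -0.0, 1.0, 0.001]
contact_force: [-1.4, 0.2, 6.5]
gripper_width: 0.328
shift mm [-1.000e-01 -2.500e+00 -1.482e+02] rot [0.09 0.11 0.03] cur [0.4762 0.2503 0.0118] yaw 90.03 q [-0.63  0.57  0.03  2.04 -0.04  0.54  1.  ] F [-1.4  0.2  6.5] T [-0.005  0.231  0.004] w 28.0 t 2.5
```

```bash
python3 -m jog '0 0 -0.02 0 0 0 0.02;0 0 -0.05 0 0 0 0.02;0 0 -0.09 0 0 0 0.02;0 0 -0.12 0 0 0 0.02;0 0 -0.12 0 0 0 0.02'; python3 -m jog '0 0 0 0 0 0 0.02;0 0 0 0 0 0 0.02'; python3 - <<'E'
from h import *
from station import eyes
plan([.6,-.046,.13],90)
for n in ("wrist","scene","side"):
    c=eyes.read_camera(n); np.savez(f"pics/{n}2.npz",**{k:np.array(v) for k,v in c.items()}); cv2.imwrite(f"pics/{n}2.png",c["image"][:,:,::-1])
E
```

```text
t: 3.0
eef_pos: [0.4781, 0.2513, 0.1353]
tool_rot: [0.004, -0.0, 1.0, 0.003]
contact_force: [0.1, 0.1, -0.5]
gripper_width: 0.331
t: 3.2
eef_pos: [0.4746, 0.2493, 0.1296]
tool_rot: [-0.001, -0.0, 1.0, -0.0]
contact_force: [0.3, -0.1, -0.6]
gripper_width: 0.33
shift mm [-125.2 -295.4   -0.3] rot [-0.04 -0.07  0.04] cur [0.4746 0.2493 0.1296] yaw 90.04 q [-0.64  0.38  0.05  1.98 -0.03  0.78  1.  ] F [ 0.3 -0.1 -0.6] T [-0.029  0.018 -0.012] w 28.2 t 3.2
```

View pics/wrist2.png

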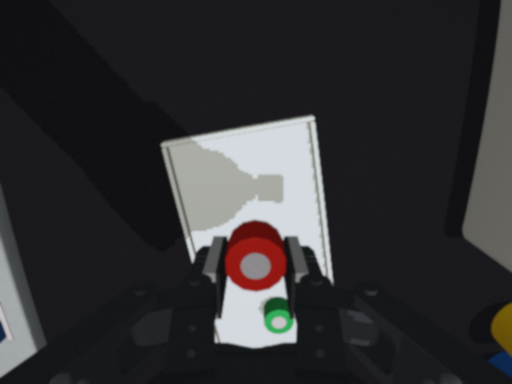

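View pics/scene2.png

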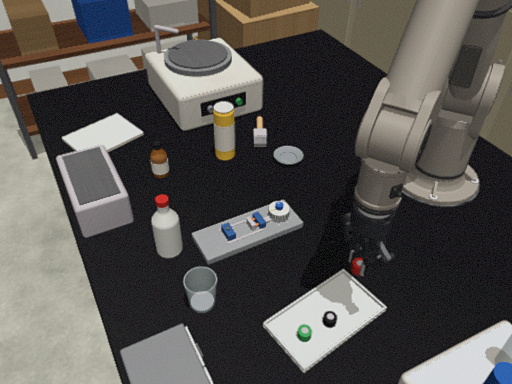

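View pics/side2.png

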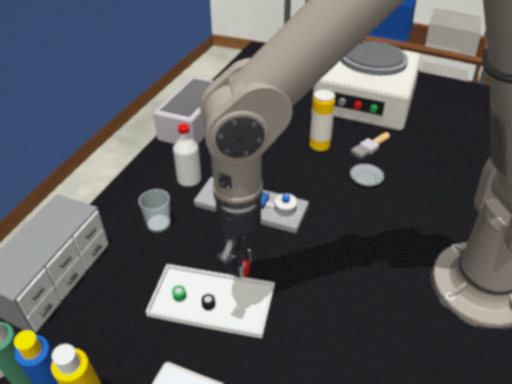

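Gripped and upright. The wrist view has the disc at (256,266), and black and green have not moved. Now I'll check clearances to the bottle and beaker and compute where the specimen sits in the tool.

```bash
python3 - <<'E'
from h import *
c=dict(np.load("pics/scene0.npz"))
for n,uv in dict(rinse=(170,253),beaker=(202,305),can=(225,157)).items(): print(n,onz(c,uv,0).round(3))
w=dict(np.load("pics/wrist2.npz")); print("disc",onz(w,(256,266),.1296+.0142))
plan([.5964,-.045,.13],90.6)
E
```

```text
rinse [ 0.778 -0.071  0.   ]
beaker [0.767 0.103 0.   ]
can [ 0.496 -0.357  0.   ]
disc [0.47419803 0.24947629 0.1438    ]
shift mm [-121.6 -294.3   -0.7] rot [-0.07 -0.11 -0.56] cur [0.4746 0.2492 0.1292] yaw 90.04 q [-0.64  0.38  0.05  1.98 -0.03  0.78  1.  ] F [ 0.1  0.9 -1.2] T [-0.002  0.015 -0.01 ] w 28.2 t 3.35
```

Specimen is centred on the TCP to within 0.5 mm, so I'll carry it over the vice.

```bash
python3 -m jog '-0.015 -0.037 0 0 0 0 0.02;-0.030 -0.074 0 0 0 0 0.02;-0.045 -0.110 0 0 0 -0.6 0.02;-0.060 -0.146 0 0 0 -0.6 0.02;-0.075 -0.182 0 0 0 -0.6 0.02'; python3 -m jog '-0.015 -0.037 0 0 0 0 0.02;-0.030 -0.074 0 0 0 0 0.02;-0.046 -0.112 0 0 0 0 0.02;-0.046 -0.112 0 0 0 0 0.02;-0.046 -0.112 0 0 0 0 0.02';python3 -m jog '0 0 0 0 0 0 0.02;0 0 0 0 0 0 0.02'; python3 - <<'E'
from h import *
from station import eyes
plan([.5964,-.045,.13],90.6)
for n in ("wrist","scene","side"):
    c=eyes.read_camera(n); np.savez(f"pics/{n}3.npz",**{k:np.array(v) for k,v in c.items()}); cv2.imwrite(f"pics/{n}3.png",c["image"][:,:,::-1])
E
```

```text
t: 3.85
eef_pos: [0.5504, 0.0661, 0.1294]
tool_rot: [-0.001, -0.006, 1.0, -0.0]
contact_force: [0.4, 0.5, -0.2]
gripper_width: 0.332
t: 4.35
eef_pos: [0.5972, -0.0451, 0.1292]
tool_rot: [-0.001, -0.004, 1.0, -0.0]
contact_force: [0.1, 1.6, -0.8]
gripper_width: 0.325
t: 4.55
eef_pos: [0.5971, -0.042, 0.1299]
tool_rot: [-0.0, -0.007, 1.0, 0.0]
contact_force: [0.1, -0.1, -0.3]
gripper_width: 0.327
shift mm [ 0.8 -3.  -0.1] rot [ 0.04 -0.06  0.18] cur [ 0.5971 -0.042   0.1299] yaw 90.78 q [-0.13  0.47  0.13  1.84 -0.08  0.84  1.62] F [ 0.1 -0.1 -0.3] T [ 0.028 -0.009  0.005] w 27.9 t 4.55
```

View pics/wrist3.png

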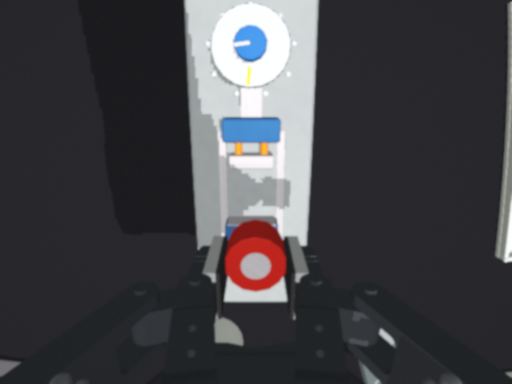

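View pics/side3.png

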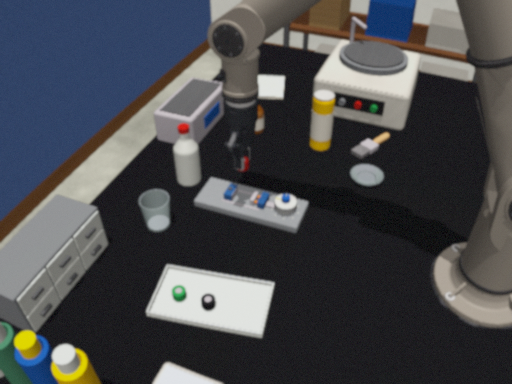

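The wrist view shows the ring centred at about (250,45), the carriage at (251,131), the jaw plate at (251,161), and the back jaw's front edge at (251,218). I'll measure these precisely.

```bash
python3 - <<'E'
from h import *
w=dict(np.load("pics/wrist3.npz")); im=w["image"]; H=hsv(im)
crop(im,180,0,325,250,3,"pics/w3c.png")
white=(H[...,2]>195)&(H[...,1]<40); white[100:]=0
b=max(blobs(white),key=lambda b:b[1]); print(b)
cn,_=cv2.findContours(white.astype(np.uint8),cv2.RETR_EXTERNAL,cv2.CHAIN_APPROX_NONE); k=max(cn,key=cv2.contourArea); e=cv2.fitEllipse(k); print("ell",e)
ring=onz(w,e[0],.048); print("ring",ring, "diam",np.linalg.norm(onz(w,(e[0][0]-e[1][0]/2,e[0][1]),.048)-onz(w,(e[0][0]+e[1][0]/2,e[0][1]),.048)))
blue=(abs(H[...,0].astype(int)-108)<14)&(H[...,1]>120)&(H[...,2]>50)
for b in blobs(blue,60): print(b, onz(w,b[0],.041).round(4))
i=blue.copy(); i[80:]=0; ys,xs=np.nonzero(i); print("inner",onz(w,(xs.mean(),ys.mean()),.060))
E
```

```text
((np.float64(254.0), np.float64(48.1)), 10979, [187, 0, 130, 100])
ell ((253.564453125, 47.73586654663086), (114.8312759399414, 145.76470947265625), 94.97395324707031)
ring [ 0.48872779 -0.04468217  0.048     ] diam 0.07743136066834759
((np.float64(250.9), np.float64(42.8)), 760, [235, 26, 31, 35]) [ 0.4846 -0.0466  0.041 ]
((np.float64(250.5), np.float64(129.5)), 1310, [222, 118, 58, 24]) [ 0.5443 -0.0463  0.041 ]
inner [ 0.48743641 -0.04632137  0.06      ]
```

View pics/w3c.png

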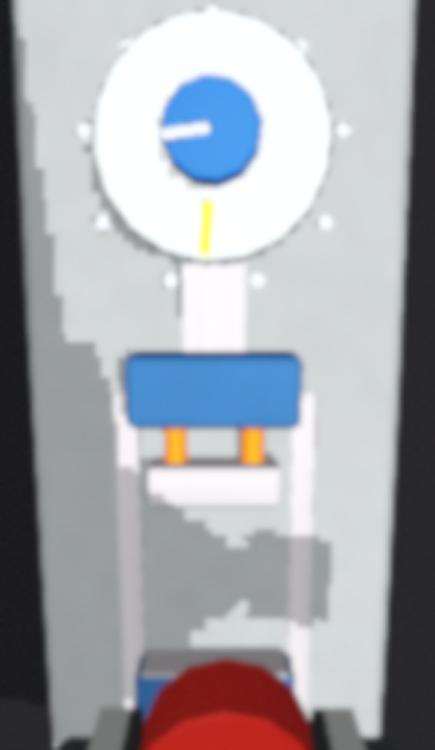

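```bash
python3 - <<'E'
from h import *
w=dict(np.load("pics/wrist3.npz")); print(w["position"])
f=lambda u,v:((u+.5)/3-.5+180,(v+.5)/3-.5)
for n,(u,v,z) in dict(ringc=(212.5,135,.048),ringL=(95,135,.048),ringR=(331,135,.048),ringT=(212,9,.048),ringB=(212,262,.048),carrback=(212,353,.041),carrfront=(212,426,.041),jawtop=(212,503,.040),jawtop2=(212,468,.040),jawbot=(212,503,.022),bjtop=(215,673,.041),bjbot=(215,651,.02),dL=(30,360,.02),dR=(402,360,.02),dL2=(45,600,.02),dR2=(388,600,.02),dL0=(15,60,.02),dR0=(414,60,.02)).items(): print(n,onz(w,f(u,v),z).round(4))
E
```

```text
[ 0.51949213 -0.04319409  0.27266291]
ringc [ 0.4868 -0.0468  0.048 ]
ringL [ 0.487  -0.0731  0.048 ]
ringR [ 0.4863 -0.0202  0.048 ]
ringT [ 0.4607 -0.0471  0.048 ]
ringB [ 0.5143 -0.0466  0.048 ]
carrback [ 0.5355 -0.0465  0.041 ]
carrfront [ 0.5533 -0.0463  0.041 ]
jawtop [ 0.5732 -0.0462  0.04  ]
jawtop2 [ 0.5641 -0.0463  0.04  ]
jawbot [ 0.5773 -0.0464  0.022 ]
bjtop [ 0.6199 -0.0449  0.041 ]
bjbot [ 0.622  -0.0452  0.02  ]
dL [ 0.5392 -0.0954  0.02  ]
dR [0.5379 0.0039 0.02  ]
dL2 [ 0.6069 -0.0942  0.02  ]
dR2 [0.6056 0.0044 0.02  ]
dL0 [ 0.4652 -0.0965  0.02  ]
dR0 [0.464  0.0026 0.02  ]
```

Vice from the wrist view: yaw 0.8°, knob axis (0.4872, -0.0467), nest (0.5963, -0.0452), back-jaw face about 53.5 mm, and the unloaded jaw face about 6 mm. These fit the given geometry. I'll lower the specimen.

```bash
python3 -m jog '0.0005 -0.003 0.02 0 0 0 0.02;0.0005 -0.003 0.05 0 0 0 0.02;0.0005 -0.003 0.075 0 0 0 0.02;0.0005 -0.003 0.09 0 0 0 0.02;0.0005 -0.003 0.096 0 0 0 0.02'; python3 -m jog '0 0 0 0 0 0 0.02;0 0 0 0 0 0 0.02;0 0 0 0 0 0 0.02'; python3 - <<'E'
from h import *
plan([.5963,-.0452,.028],90.8)
E
```

```text
t: 5.2
eef_pos: [0.5962, -0.0463, 0.0329]
tool_rot: [-0.001, -0.006, 1.0, 0.0]
contact_force: [0.2, -0.2, 0.7]
gripper_width: 0.328
t: 5.5
eef_pos: [0.5982, -0.0468, 0.0355]
tool_rot: [0.001, -0.006, 1.0, 0.0]
contact_force: [-0.2, 0.5, 0.1]
gripper_width: 0.332
shift mm [1.9 1.6 7.5] rot [ 0.    0.12 -0.17] cur [ 0.5982 -0.0468  0.0355] yaw 90.63 q [-0.11  0.6   0.11  1.89 -0.1   0.66  1.64] F [-0.2  0.5  0.1] T [-0.028  0.011  0.018] w 28.3 t 5.5
```

```bash
python3 -m jog '0.0015 0.0015 0.002 0 0 0 0.02;0.0015 0.0015 0.004 0 0 0 0.02;0.0015 0.0015 0.0055 0 0 0 0.02;0.0015 0.0015 0.0055 0 0 0 0.02;0.0015 0.0015 0.0055 0 0 0 0.02';  python3 - <<'E'
from h import *
plan([.5963,-.0452,.028],90.8)
E
python3 -m jog '0 0 0.001 0 0 0 0.02;0 0 0.002 0 0 0 0.02;0 0 0.002 0 0 0 0.02'
python3 - <<'E'
from h import *
plan([.5963,-.0452,.028],90.8)
from station import eyes
for n in ("side","scene"):
    c=eyes.read_camera(n); crop(c["image"],180,120,330,240,5,f"pics/{n}4.png")
E
```

```text
t: 6.0
eef_pos: [0.5956, -0.0453, 0.0287]
tool_rot: [-0.0, -0.005, 1.0, 0.0]
contact_force: [-0.3, 0.6, -0.3]
gripper_width: 0.334
shift mm [-0.7  0.1  0.7] rot [ 0.   -0.01 -0.17] cur [ 0.5956 -0.0453  0.0287] yaw 90.63 q [-0.11  0.61  0.1   1.89 -0.1   0.65  1.64] F [-0.3  0.6 -0.3] T [ 0.008 -0.052  0.033] w 28.5 t 6.0
t: 6.3
eef_pos: [0.5959, -0.0454, 0.0278]
tool_rot: [0.0, -0.005, 1.0, 0.0]
contact_force: [-3.3, 0.6, 9.3]
gripper_width: 0.329
shift mm [-0.4  0.2 -0.2] rot [ 0.01  0.02 -0.18] cur [ 0.5959 -0.0454  0.0278] yaw 90.62 q [-0.11  0.61  0.1   1.89 -0.1   0.64  1.64] F [-3.3  0.6  9.3] T [0.103 0.728 0.026] w 28.1 t 6.3
```

View pics/side4.png

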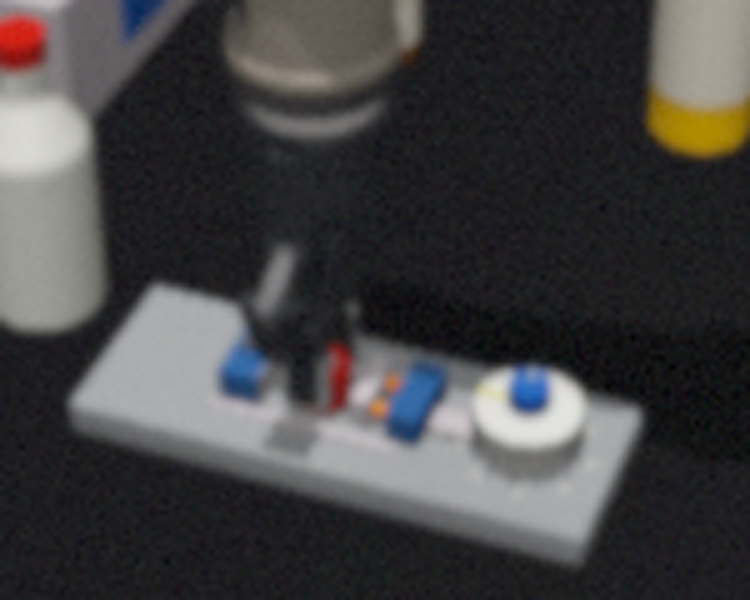

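The specimen touched down at TCP z = 0.0278, as predicted, with about 9 N. In the view it stands between the jaws. I'll ease off 1 mm, release, and rise.

```bash
python3 -m jog '0 0 -0.001 0 0 0 0.03;0 0 -0.001 0 0 0 0.04;0 0 -0.001 0 0 0 0.055;0 0 -0.001 0 0 0 0.055;0 0 -0.001 0 0 0 0.055'; python3 -m jog '0 0 -0.005 0 0 0 0.055;0 0 -0.02 0 0 0 0.055;0 0 -0.05 0 0 0 0.055;0 0 -0.08 0 0 0 0.055;0 0 -0.1 0 0 0 0.07'
python3 -m jog '0.02 0 0 0 0 0 0.07;0.05 0 0 0 0 0 0.07;0.08 0 0 0 0 0 0.07;0.1 0 0 0 0 0 0.07;0.109 -0.0015 0 0 0 0 0.07'
python3 -m jog '0 0 0 0 0 0 0.07;0 0 0 0 0 0 0.07'
python3 - <<'E'
from h import *
plan([.4872,-.0467,.12],90.8)
from station import eyes
for n in ("wrist","side","scene"):
    c=eyes.read_camera(n); np.savez(f"pics/{n}5.npz",**{k:np.array(v) for k,v in c.items()})
    if n=="wrist": cv2.imwrite("pics/wrist5.png",c["image"][:,:,::-1])
    else: crop(c["image"],180,120,330,240,5,f"pics/{n}5.png")
E
```

```text
t: 6.9
eef_pos: [0.5956, -0.0453, 0.0277]
tool_rot: [-0.0, -0.006, 1.0, 0.0]
contact_force: [-0.7, 0.4, 0.7]
gripper_width: 0.645
t: 7.4
eef_pos: [0.5968, -0.0455, 0.1313]
tool_rot: [0.002, -0.005, 1.0, 0.0]
contact_force: [1.0, 0.1, -0.5]
gripper_width: 0.796
t: 7.9
eef_pos: [0.4851, -0.0481, 0.1288]
tool_rot: [0.0, -0.005, 1.0, 0.0]
contact_force: [1.0, -0.5, -0.5]
gripper_width: 0.821
t: 8.1
eef_pos: [0.4881, -0.048, 0.1286]
tool_rot: [0.001, -0.005, 1.0, 0.0]
contact_force: [0.3, -0.4, 0.4]
gripper_width: 0.822
shift mm [0.9 1.3 8.6] rot [ 0.    0.12 -0.17] cur [ 0.4881 -0.048   0.1286] yaw 90.63 q [-0.14  0.31  0.13  2.09 -0.06  0.74  1.61] F [ 0.3 -0.4  0.4] T [-0.01  -0.038 -0.033] w 70.2 t 8.1
```

View pics/side5.png

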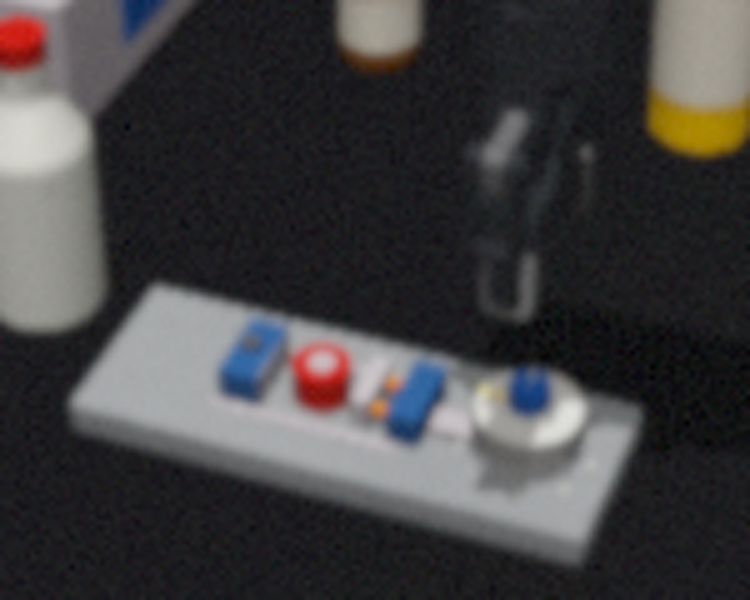

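View pics/wrist5.png

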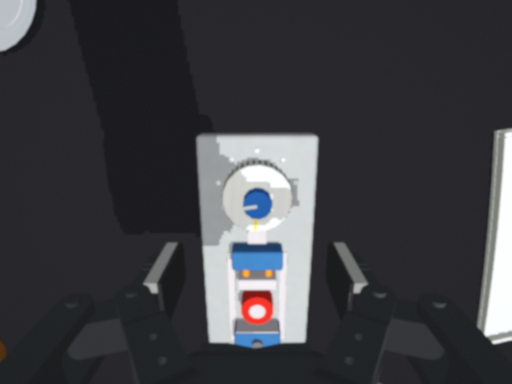

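View pics/scene5.png

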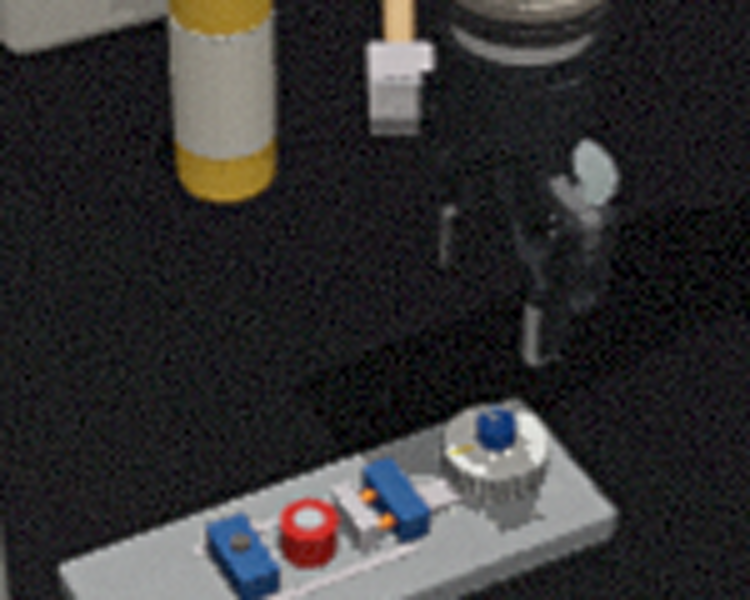

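The specimen stands upright and free between the jaws. I'll refine the knob centre from this view and record the marks.

```bash
python3 - <<'E'
from h import *
w=dict(np.load("pics/wrist5.npz")); im=w["image"]; H=hsv(im); crop(im,190,125,325,350,2.6,"pics/w5c.png"); print(w["position"])
blue=(abs(H[...,0].astype(int)-110)<14)&(H[...,1]>120)&(H[...,2]>50)
for b in blobs(blue,60): print(b,onz(w,b[0],.060).round(4))
E
```

```text
[ 0.41003379 -0.04892606  0.27110348]
((np.float64(257.8), np.float64(202.9)), 554, [244, 189, 27, 29]) [ 0.4857 -0.0463  0.06  ]
((np.float64(256.7), np.float64(256.8)), 1196, [232, 244, 50, 26]) [ 0.5297 -0.0466  0.06  ]
((np.float64(256.5), np.float64(339.6)), 511, [235, 334, 45, 15]) [ 0.6108 -0.0457  0.06  ]
```

View pics/w5c.png

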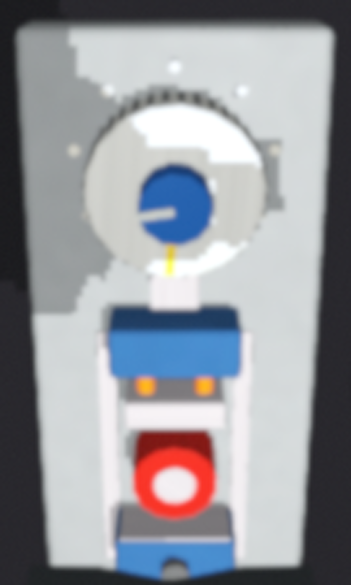

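```bash
python3 - <<'E'
from h import *
w=dict(np.load("pics/wrist5.npz"))
f=lambda u,v:((u+.5)/2.6-.5+190,(v+.5)/2.6-.5+125)
for n,(u,v,z) in dict(c=(175,190,.048),L=(84,190,.048),R=(266,190,.048),T=(175,101,.048),B=(175,279,.048),m1=(171.5,248,.048),m2=(169,273,.048),im0=(174,213,.062),im1=(140,217,.062),carrB=(175,310,.041),carrF=(175,332,.041),jawF=(175,402,.04),jawF2=(175,426,.022),sp=(175,485,.042),bj=(175,540,.041),bjb=(175,505,.02)).items(): print(n,onz(w,f(u,v),z).round(4))
plan([.4870,-.0467,.06],90.8)
E
```

```text
c [ 0.4859 -0.0468  0.048 ]
L [ 0.4862 -0.0734  0.048 ]
R [ 0.4856 -0.0202  0.048 ]
T [ 0.4593 -0.0472  0.048 ]
B [ 0.5144 -0.0465  0.048 ]
m1 [ 0.5042 -0.0477  0.048 ]
m2 [ 0.5124 -0.0483  0.048 ]
im0 [ 0.4878 -0.0472  0.062 ]
im1 [ 0.4891 -0.0566  0.062 ]
carrB [ 0.5284 -0.0463  0.041 ]
carrF [ 0.5363 -0.0462  0.041 ]
jawF [ 0.5631 -0.0458  0.04  ]
jawF2 [ 0.5852 -0.0454  0.022 ]
sp [ 0.5953 -0.0454  0.042 ]
bj [ 0.6202 -0.0451  0.041 ]
bjb [ 0.6224 -0.0449  0.02  ]
shift mm [ 1.   1.2 68. ] rot [-0.    0.06 -0.16] cur [ 0.4879 -0.0479  0.128 ] yaw 90.64 q [-0.14  0.31  0.13  2.09 -0.06  0.74  1.61] F [-0.3  0.7  0.1] T [ 0.013  0.011 -0.022] w 70.1 t 8.25
```

Axis is at (0.4868, -0.0467). I'll descend beside the ring with the jaws open 70 mm.

```bash
python3 -m jog '0.001 0.0012 0.02 0 0 0 0.07;0.001 0.0012 0.035 0 0 0 0.07;0.001 0.0012 0.05 0 0 0 0.07;0.001 0.0012 0.05 0 0 0 0.07;0.001 0.0012 0.05 0 0 0 0.07'; python3 -c "
from h import *
plan([.4868,-.0467,.023],90.8)"
```

```text
t: 8.75
eef_pos: [0.486, -0.0468, 0.0778]
tool_rot: [-0.0, -0.006, 1.0, -0.0]
contact_force: [-0.4, -1.1, -0.1]
gripper_width: 0.815
shift mm [-0.8  0.1 54.8] rot [-0.   -0.03 -0.16] cur [ 0.486  -0.0468  0.0778] yaw 90.64 q [-0.13  0.39  0.12  2.13 -0.08  0.62  1.62] F [-0.4 -1.1 -0.1] T [-0.015  0.012  0.013] w 69.6 t 8.75
```

```bash
python3 -m jog '0 0 0.015 0 0 0 0.07;0 0 0.03 0 0 0 0.07;0 0 0.042 0 0 0 0.07;0 0 0.05 0 0 0 0.07;0 0 0.054 0 0 0 0.07';python3 -m jog '0 0 0 0 0 0 0.07;0 0 0 0 0 0 0.07'; python3 - <<'E'
from h import *
plan([.4868,-.0467,.023],90.8)
from station import eyes
for n in ("wrist","scene"):
    c=eyes.read_camera(n)
    if n=="wrist": cv2.imwrite("pics/wrist6.png",c["image"][:,:,::-1])
    else: crop(c["image"],180,120,330,240,5,f"pics/{n}6.png")
E
```

```text
t: 9.25
eef_pos: [0.4857, -0.0468, 0.0234]
tool_rot: [-0.0, -0.005, 1.0, 0.0]
contact_force: [-0.4, -0.1, -0.4]
gripper_width: 0.822
t: 9.45
eef_pos: [0.486, -0.0468, 0.0241]
tool_rot: [0.0, -0.006, 1.0, 0.0]
contact_force: [-0.1, -0.1, 0.5]
gripper_width: 0.819
shift mm [-0.8  0.1  1.1] rot [ 0.    0.03 -0.17] cur [ 0.486  -0.0468  0.0241] yaw 90.63 q [-0.11  0.49  0.1   2.15 -0.09  0.5   1.64] F [-0.1 -0.1  0.5] T [-0.008  0.002 -0.004] w 69.9 t 9.45
```

View pics/wrist6.png

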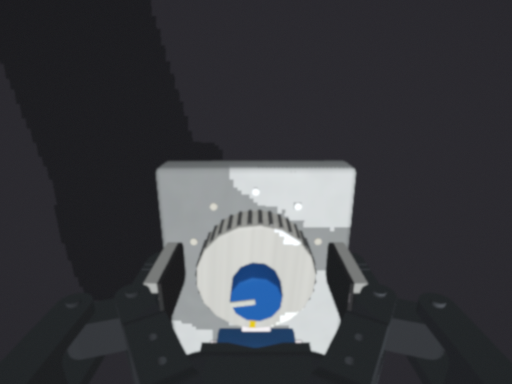

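View pics/scene6.png

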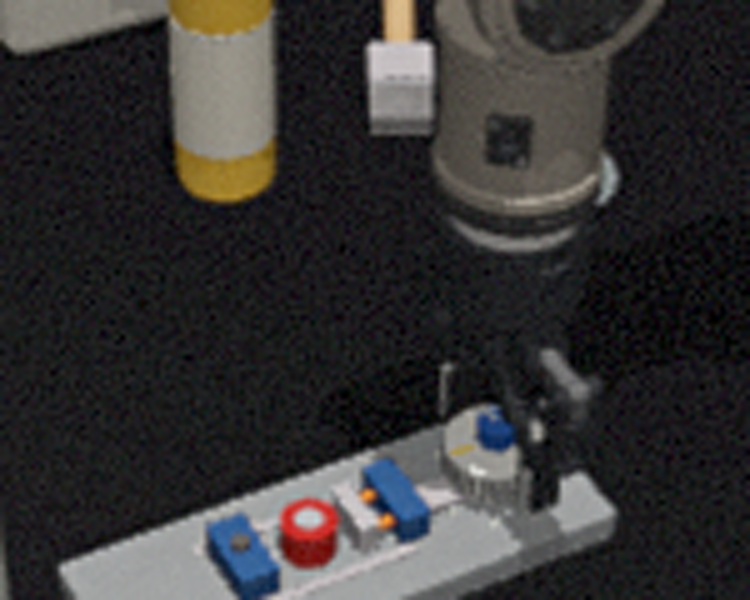

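The fingers straddle the ring at (257,270) in the wrist view, clear of the inner knob at (257,293). I'll grip the ring.

```bash
python3 -m jog '-0.0008 0 0 0 0 0 0.06;-0.0008 0 0 0 0 0 0.055;-0.0008 0 0 0 0 0 0.045;-0.0008 0 0 0 0 0 0.045;-0.0008 0 0 0 0 0 0.045' 60; python3 -m jog '0 0 0 0 0 0 0.045;0 0 0 0 0 0 0.045' ; python3 -c "
from h import *
plan([.4868,-.0467,.023],90.8)"
```

```text
t: 10.05
eef_pos: [0.4868, -0.0467, 0.0245]
tool_rot: [0.0, -0.006, 1.0, 0.0]
contact_force: [-1.4, -0.1, 7.9]
gripper_width: 0.615
t: 10.25
eef_pos: [0.4868, -0.0467, 0.0245]
tool_rot: [0.0, -0.006, 1.0, 0.0]
contact_force: [-2.0, 1.0, 8.2]
gripper_width: 0.615
shift mm [ 0.  -0.   1.5] rot [ 0.02  0.04 -0.17] cur [ 0.4868 -0.0467  0.0245] yaw 90.63 q [-0.11  0.49  0.1   2.15 -0.09  0.5   1.64] F [-2.   1.   8.2] T [0.202 0.355 0.023] w 52.5 t 10.25
```

The grip is centred (52.5 mm). I'll turn clockwise (+rz) in steps and watch the moment.

```bash
cat > s.py <<'E'
from station import status
import numpy as np
from scipy.spatial.transform import Rotation as R
o=status.get_obs(); q=o["tool_rot"]; M=R.from_quat(q[[1,2,3,0]]).as_matrix()
print("t %.2f yaw %.2f pos %s F %s T %s w %.1f q7 %.2f"%(o["t"],np.degrees(np.arctan2(M[1,1],M[0,1])),o["eef_pos"].round(4),o["contact_force"].round(1),o["torque"].round(3),o["gripper_width"]*85.4,o["q"][6]))
E
python3 -m jog '0 0 0 0 0 2 0.045;0 0 0 0 0 4 0.045;0 0 0 0 0 6 0.045;0 0 0 0 0 8 0.045;0 0 0 0 0 10 0.045' >/dev/null; python3 s.py
python3 -m jog '0 0 0 0 0 2 0.045;0 0 0 0 0 4 0.045;0 0 0 0 0 6 0.045;0 0 0 0 0 8 0.045;0 0 0 0 0 10 0.045' >/dev/null; python3 s.py
```

```text
t 10.75 yaw 80.60 pos [ 0.4868 -0.0465  0.0245] F [-1.8  0.3  8.5] T [0.223 0.401 0.186] w 52.5 q7 1.51
t 11.25 yaw 70.61 pos [ 0.4869 -0.0463  0.0245] F [-2.   1.2  9. ] T [0.278 0.386 0.188] w 52.0 q7 1.38
```

Moment is 0.187 N m while turning, which fits the unloaded friction. I'll continue at the same pace.

```bash
for i in 1; do python3 -m jog '0 0 0 0 0 2 0.045;0 0 0 0 0 4 0.045;0 0 0 0 0 6 0.045;0 0 0 0 0 8 0.045;0 0 0 0 0 10 0.045' >/dev/null; python3 s.py; done
python3 -m jog '0 0 0 0 0 2 0.045;0 0 0 0 0 4 0.045;0 0 0 0 0 6 0.045;0 0 0 0 0 8 0.045;0 0 0 0 0 10 0.045' >/dev/null; python3 s.py
python3 -m jog '0 0 0 0 0 2 0.045;0 0 0 0 0 4 0.045;0 0 0 0 0 6 0.045;0 0 0 0 0 8 0.045;0 0 0 0 0 10 0.045' >/dev/null; python3 s.py
python3 - <<'E'
from h import *
from station import eyes
c=eyes.read_camera("scene"); np.savez("pics/scene7.npz",**{k:np.array(v) for k,v in c.items()}); crop(c["image"],205,180,315,260,7,"pics/scene7.png")
c=eyes.read_camera("side"); np.savez("pics/side7.npz",**{k:np.array(v) for k,v in c.items()}); crop(c["image"],205,170,315,230,7,"pics/side7.png")
E
```

```text
t 11.75 yaw 60.63 pos [ 0.487  -0.0461  0.0245] F [-2.   1.2  8.3] T [0.403 0.322 0.182] w 52.2 q7 1.25
t 12.25 yaw 50.64 pos [ 0.4871 -0.046   0.0245] F [-1.3  1.5  7.6] T [0.465 0.237 0.208] w 52.2 q7 1.12
t 12.75 yaw 40.64 pos [ 0.4872 -0.0458  0.0245] F [-0.7  2.5  7.9] T [0.563 0.211 0.236] w 52.4 q7 0.99
```

View pics/scene7.png

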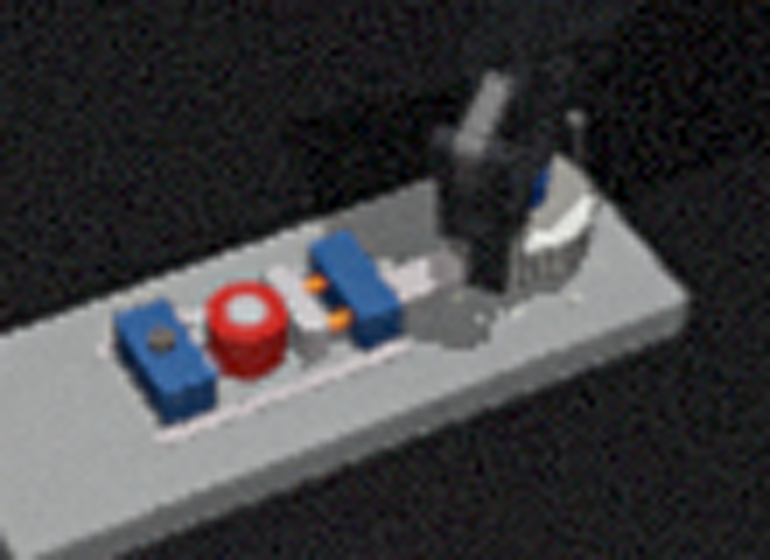

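View pics/side7.png

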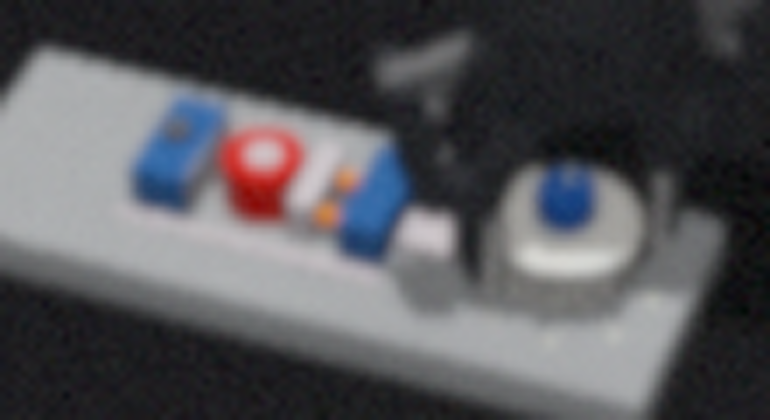

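After a 50° turn the jaw is just reaching the specimen, which still has a gap to the back jaw. I'll use finer steps from here.

```bash
python3 -m jog '0 0 0 0 0 1 0.045;0 0 0 0 0 2 0.045;0 0 0 0 0 3 0.045;0 0 0 0 0 4 0.045;0 0 0 0 0 5 0.045' >/dev/null; python3 s.py
python3 -m jog '0 0 0 0 0 1 0.045;0 0 0 0 0 2 0.045;0 0 0 0 0 3 0.045;0 0 0 0 0 4 0.045;0 0 0 0 0 5 0.045' >/dev/null; python3 s.py
python3 -m jog '0 0 0 0 0 1 0.045;0 0 0 0 0 2 0.045;0 0 0 0 0 3 0.045;0 0 0 0 0 4 0.045;0 0 0 0 0 5 0.045' >/dev/null; python3 s.py
python3 -m jog '0 0 0 0 0 1 0.045;0 0 0 0 0 2 0.045;0 0 0 0 0 3 0.045;0 0 0 0 0 4 0.045;0 0 0 0 0 5 0.045' >/dev/null; python3 s.py
```

```text
t 13.35 yaw 35.68 pos [ 0.4873 -0.0458  0.0245] F [-0.7  3.5  7.3] T [0.591 0.121 0.177] w 52.1 q7 0.93
t 13.85 yaw 30.69 pos [ 0.4874 -0.0457  0.0245] F [0.7 3.3 7. ] T [0.598 0.124 0.225] w 52.1 q7 0.86
t 14.35 yaw 25.70 pos [ 0.4875 -0.0457  0.0245] F [-0.5  3.4  7.4] T [0.645 0.104 0.139] w 52.3 q7 0.80
t 14.85 yaw 20.69 pos [ 0.4876 -0.0456  0.0245] F [-0.1  2.7  7.2] T [0.639 0.065 0.16 ] w 52.1 q7 0.74
```

```bash
python3 - <<'E'
from h import *
from station import eyes
c=eyes.read_camera("scene"); np.savez("pics/scene8.npz",**{k:np.array(v) for k,v in c.items()}); a=cv2.resize(c["image"][200:260,205:295],None,fx=7,fy=7,interpolation=3)
c=eyes.read_camera("side"); np.savez("pics/side8.npz",**{k:np.array(v) for k,v in c.items()}); b=cv2.resize(c["image"][180:215,205:295],None,fx=7,fy=7,interpolation=3)
im=np.vstack([a[:345],b]); print(im.shape); cv2.imwrite("pics/b8.png",im[:,:,::-1])
E
```

```text
(590, 630, 3)
```

View pics/b8.png

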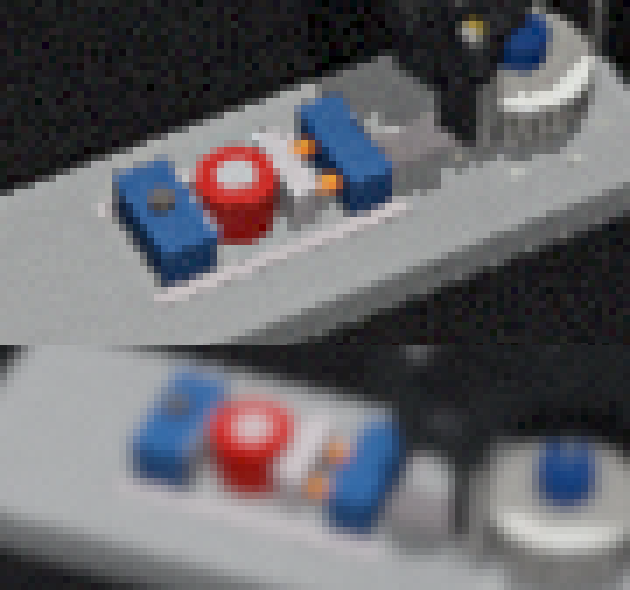

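```bash
python3 - <<'E'
from h import *
f=lambda u,v,x0,y0:((u+.5)/7-.5+x0,(v+.5)/7-.5+y0)
s=dict(np.load("pics/scene8.npz")); d=dict(np.load("pics/side8.npz"))
for n,u,v,z in (("disc",239,176,.042),("bj1",173,162,.041),("bj2",215,238,.041),("bjR1",115,178,.041),("carF1",303,106,.041),("carF2",347,181,.041),("carB2",391,165,.041)): print(n,onz(s,f(u,v,205,200),z).round(4))
for n,u,v,z in (("disc",248,428-345,.042),("bj1",228,383-345,.041),("bj2",188,435-345,.041),("carF1",365,425-345,.041),("carF2",332,478-345,.041)): print("side",n,onz(d,f(u,v,205,180),z).round(4))
E
```

```text
disc [ 0.603 -0.045  0.042]
bj1 [ 0.6206 -0.0627  0.041 ]
bj2 [ 0.6233 -0.0228  0.041 ]
bjR1 [ 0.6424 -0.0649  0.041 ]
carF1 [ 0.5663 -0.067   0.041 ]
carF2 [ 0.5695 -0.0263  0.041 ]
carB2 [ 0.5518 -0.0263  0.041 ]
side disc [ 0.6057 -0.0424  0.042 ]
side bj1 [ 0.6227 -0.0634  0.041 ]
side bj2 [ 0.6243 -0.0321  0.041 ]
side carF1 [ 0.5683 -0.0604  0.041 ]
side carF2 [ 0.5684 -0.03    0.041 ]
```

By vision the specimen has about 3 to 3.5 mm left to the back jaw, roughly 15° of ring. I'll keep going in 5° calls with logged moments, then finer.

```bash
python3 -m jog '0 0 0 0 0 1 0.045;0 0 0 0 0 2 0.045;0 0 0 0 0 3 0.045;0 0 0 0 0 4 0.045;0 0 0 0 0 5 0.045' >/dev/null; python3 s.py
python3 -m jog '0 0 0 0 0 1 0.045;0 0 0 0 0 2 0.045' >/dev/null; python3 s.py
python3 -m jog '0 0 0 0 0 1 0.045;0 0 0 0 0 2 0.045' >/dev/null; python3 s.py
python3 -m jog '0 0 0 0 0 1 0.045;0 0 0 0 0 2 0.045' >/dev/null; python3 s.py
python3 -m jog '0 0 0 0 0 1 0.045;0 0 0 0 0 2 0.045' >/dev/null; python3 s.py
python3 -m jog '0 0 0 0 0 1 0.045;0 0 0 0 0 2 0.045' >/dev/null; python3 s.py
```

```text
t 15.45 yaw 15.70 pos [ 0.4877 -0.0456  0.0245] F [0.2 3.9 7.3] T [0.67  0.021 0.16 ] w 52.4 q7 0.67
t 15.65 yaw 13.70 pos [ 0.4877 -0.0456  0.0246] F [0.6 3.7 6.1] T [0.627 0.017 0.225] w 52.0 q7 0.65
t 15.85 yaw 11.70 pos [ 0.4878 -0.0456  0.0245] F [0.8 3.5 6.1] T [ 0.639 -0.051  0.214] w 52.0 q7 0.62
t 16.05 yaw 9.70 pos [ 0.4878 -0.0455  0.0245] F [0.2 3.1 6.8] T [ 0.662 -0.059  0.212] w 52.4 q7 0.60
t 16.25 yaw 7.70 pos [ 0.4878 -0.0455  0.0245] F [1.6 3.6 6.5] T [ 0.648 -0.116  0.183] w 52.1 q7 0.57
t 16.45 yaw 5.71 pos [ 0.4879 -0.0455  0.0245] F [0.3 3.2 6. ] T [ 0.634 -0.107  0.286] w 52.1 q7 0.54
```

```bash
python3 -m jog '0 0 0 0 0 1 0.045' >/dev/null; python3 s.py
python3 -m jog '0 0 0 0 0 1 0.045' >/dev/null; python3 s.py
python3 -m jog '0 0 0 0 0 1 0.045' >/dev/null; python3 s.py
python3 -m jog '0 0 0 0 0 1 0.045' >/dev/null; python3 s.py
```

```text
t 16.55 yaw 4.71 pos [ 0.4879 -0.0456  0.0245] F [1.1 4.1 6.3] T [ 0.716 -0.106  0.252] w 52.3 q7 0.53
t 16.65 yaw 3.71 pos [ 0.4879 -0.0455  0.0245] F [0.6 3.4 6.6] T [ 0.614 -0.113  0.251] w 52.3 q7 0.52
t 16.75 yaw 2.71 pos [ 0.4879 -0.0455  0.0245] F [1.1 3.2 6.7] T [ 0.641 -0.117  0.286] w 52.0 q7 0.51
t 16.85 yaw 1.71 pos [ 0.4879 -0.0456  0.0245] F [0.5 3.6 5.8] T [ 0.672 -0.149  0.281] w 52.4 q7 0.49
```

The moment is rising, about 0.28 now against 0.19 before. I'll check the pins and the gap.

```bash
python3 - <<'E'
from h import *
from station import eyes
c=eyes.read_camera("scene"); np.savez("pics/scene9.npz",**{k:np.array(v) for k,v in c.items()}); a=cv2.resize(c["image"][200:260,205:295],None,fx=7,fy=7,interpolation=3)
c=eyes.read_camera("side"); np.savez("pics/side9.npz",**{k:np.array(v) for k,v in c.items()}); b=cv2.resize(c["image"][180:215,205:295],None,fx=7,fy=7,interpolation=3)
im=np.vstack([a[:345],b]); cv2.imwrite("pics/b9.png",im[:,:,::-1])
E
python3 s.py
```

```text
t 16.95 yaw 1.70 pos [ 0.4879 -0.0455  0.0245] F [0.8 3.5 6.7] T [ 0.783 -0.128 -0.01 ] w 52.6 q7 0.49
```

View pics/b9.png

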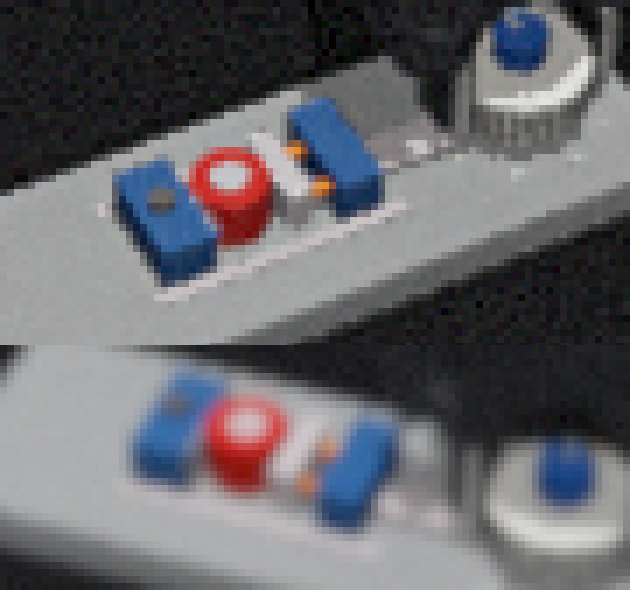

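```bash
cat > m.py <<'E'
from h import *
import sys
def meas(c,name):
    s=3; im=cv2.resize(c["image"],None,fx=s,fy=s,interpolation=cv2.INTER_CUBIC); H=hsv(im)
    reg=np.zeros(H.shape[:2],bool); 
    y0,y1,x0,x1=(205,250,218,266) if name=="scene" else (180,212,218,268)
    reg[y0*s:y1*s,x0*s:x1*s]=1
    red=((H[...,0]<8)|(H[...,0]>172))&(H[...,1]>150)&(H[...,2]>60)&reg
    blue=(abs(H[...,0].astype(int)-110)<14)&(H[...,1]>110)&(H[...,2]>50)&reg
    cn,_=cv2.findContours(red.astype(np.uint8),0,1); k=max(cn,key=cv2.contourArea); 
    m=np.zeros(red.shape,np.uint8); cv2.drawContours(m,[k],-1,1,-1)
    disc=(m>0)&(H[...,1]<115); ys,xs=np.nonzero(disc)
    to=lambda u,v:((u+.5)/s-.5,(v+.5)/s-.5)
    D=onz(c,to(xs.mean(),ys.mean()),.042)
    M=cv2.moments(m,True); Rd=onz(c,to(M['m10']/M['m00'],M['m01']/M['m00']),.033)
    bs=sorted([b for b in blobs(blue,150)],key=lambda b:-b[1])[:2]
    B=[onz(c,to(*b[0]),.033) for b in bs]; B.sort(key=lambda p:p[0])
    return D[0]*1e3,Rd[0]*1e3,[round(b[0]*1e3,2) for b in B],[b[1] for b in bs]
if __name__=="__main__":
  for i in sys.argv[1:]:
    for n in ("scene","side"):
        c=dict(np.load(f"pics/{n}{i}.npz")); print(i,n,meas(c,n))
E
python3 m.py 5 7 8 9
```

```text
5 scene (np.float64(595.0037848634327), np.float64(595.3892985774032), [np.float64(544.44), np.float64(632.63)], [1218, 995])
5 side (np.float64(nan), np.float64(593.3696967373298), [np.float64(545.86), np.float64(634.01)], [837, 740])
7 scene (np.float64(599.4143242720583), np.float64(599.4999806034664), [np.float64(554.81), np.float64(632.53)], [1216, 1007])
7 side (np.float64(nan), np.float64(600.7779263661635), [np.float64(556.48), np.float64(633.9)], [838, 736])
8 scene (np.float64(603.6970462651436), np.float64(602.8355040595645), [np.float64(558.93), np.float64(632.55)], [1233, 1022])
8 side (np.float64(nan), np.float64(605.16212305666), [np.float64(560.31), np.float64(634.08)], [842, 723])
9 scene (np.float64(606.1333260972051), np.float64(604.3993842249755), [np.float64(562.73), np.float64(632.63)], [1223, 1010])
9 side (np.float64(nan), np.float64(607.2949449806686), [np.float64(564.44), np.float64(634.26)], [845, 699])m.py:14: RuntimeWarning: Mean of empty slice.
  D=onz(c,to(xs.mean(),ys.mean()),.042)
  ret = ret.dtype.type(ret / rcount)
```

The carriage moved as the ring angle predicts, so nothing is slipping. Jaw compression is about 1.4 to 2 mm, or 5.5 to 8 N, and the moment suggests about 7 N. I'll advance about 4° more.

```bash
python3 -m jog '0 0 0 0 0 1 0.045' >/dev/null; python3 s.py
python3 -m jog '0 0 0 0 0 1 0.045' >/dev/null; python3 s.py
python3 -m jog '0 0 0 0 0 1 0.045' >/dev/null; python3 s.py
python3 -m jog '0 0 0 0 0 1 0.045' >/dev/null; python3 s.py
python3 - <<'E'
from h import *
from station import eyes
for n in ("scene","side"):
    c=eyes.read_camera(n); np.savez(f"pics/{n}10.npz",**{k:np.array(v) for k,v in c.items()})
E
python3 m.py 10 2>/dev/null
```

```text
t 17.05 yaw 0.74 pos [ 0.488  -0.0455  0.0245] F [1.7 2.9 6.1] T [ 0.634 -0.166  0.262] w 52.4 q7 0.48
t 17.15 yaw -0.28 pos [ 0.488  -0.0455  0.0246] F [1.  3.  6.2] T [ 0.574 -0.171  0.324] w 52.3 q7 0.47
t 17.25 yaw -1.28 pos [ 0.488  -0.0455  0.0245] F [0.8 3.2 5.8] T [ 0.609 -0.195  0.289] w 52.2 q7 0.46
t 17.35 yaw -2.28 pos [ 0.488  -0.0455  0.0246] F [0.5 2.7 6.2] T [ 0.652 -0.134  0.309] w 52.1 q7 0.44
10 scene (np.float64(606.1387537946731), np.float64(604.3423111458018), [np.float64(563.65), np.float64(632.63)], [1237, 1012])
10 side (np.float64(nan), np.float64(607.5898073426223), [np.float64(565.25), np.float64(634.28)], [844, 695])
```

Compression is now about 2.2 mm (9 N). The moment is about 0.307 N m against 0.186 unloaded, or about 10 N. The two agree, so I'll release the ring and lift off.

```bash
python3 s.py; python3 -m jog '0 0 0 0 0 0 0.055;0 0 0 0 0 0 0.06;0 0 0 0 0 0 0.07;0 0 0 0 0 0 0.07;0 0 0 0 0 0 0.07'; python3 s.py; python3 -m jog '0 0 -0.01 0 0 0 0.07;0 0 -0.03 0 0 0 0.07;0 0 -0.06 0 0 0 0.07;0 0 -0.1 0 0 0 0.07;0 0 -0.13 0 0 0 0.07'; python3 -m jog '0 0 0 0 0 0 0.07;0 0 0 0 0 0 0.07;0 0 0 0 0 0 0.07'
python3 - <<'E'
from h import *
from station import eyes
for n in ("scene","side","wrist"):
    c=eyes.read_camera(n); np.savez(f"pics/{n}11.npz",**{k:np.array(v) for k,v in c.items()}); cv2.imwrite(f"pics/{n}11.png",c["image"][:,:,::-1])
E
python3 m.py 11 2>/dev/null; python3 s.py
```

```text
t 17.45 yaw -2.29 pos [ 0.488  -0.0455  0.0246] F [1.2 3.9 6.3] T [ 0.645 -0.215  0.104] w 52.1 q7 0.44
t: 17.95
eef_pos: [0.4862, -0.047, 0.0237]
tool_rot: [-0.0, 0.722, 0.692, -0.0]
contact_force: [0.4, 0.7, 0.5]
gripper_width: 0.818
t 17.95 yaw -2.39 pos [ 0.4862 -0.047   0.0237] F [0.4 0.7 0.5] T [0.031 0.001 0.029] w 69.8 q7 0.44
t: 18.45
eef_pos: [0.4866, -0.0473, 0.1561]
tool_rot: [0.0, 0.722, 0.692, 0.0]
contact_force: [1.0, 0.6, -0.1]
gripper_width: 0.819
t: 18.75
eef_pos: [0.4857, -0.0466, 0.1532]
tool_rot: [-0.001, 0.722, 0.692, -0.001]
contact_force: [0.9, 0.0, 0.3]
gripper_width: 0.813
11 scene (np.float64(606.1456648754466), np.float64(604.4456357300764), [np.float64(563.67), np.float64(632.51)], [1221, 999])
11 side (np.float64(nan), np.float64(607.6420839266096), [np.float64(565.33), np.float64(634.26)], [838, 705])
t 18.90 yaw -2.38 pos [ 0.4857 -0.0469  0.1529] F [0.  0.  1.3] T [-0.022 -0.005  0.051] w 69.7 q7 0.25
```

View pics/scene11.png

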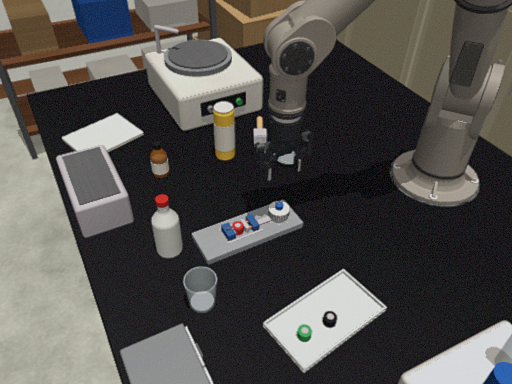

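View pics/wrist11.png

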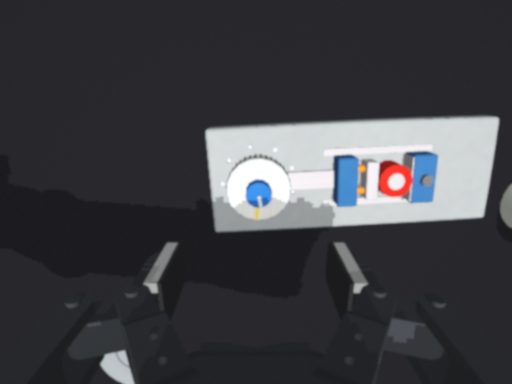

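The specimen sits clamped and the arm is clear. Last check: the inner mark tip and the carriage–specimen spacing from this overhead view.

```bash
python3 - <<'E'
from h import *
w=dict(np.load("pics/wrist11.npz")); crop(w["image"],215,145,445,235,3.4,"pics/w11c.png")
E
```

```text
(no output)
```

View pics/w11c.png

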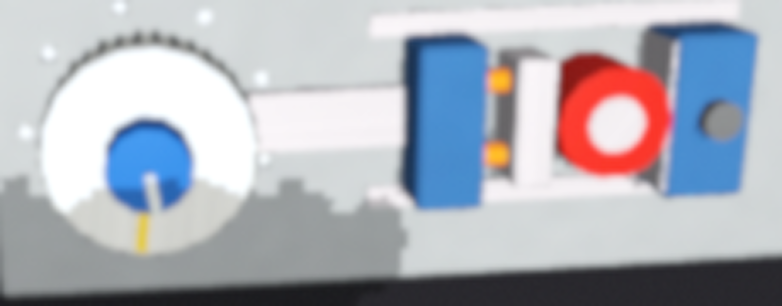

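```bash
python3 - <<'E'
from h import *
w=dict(np.load("pics/wrist11.npz")); f=lambda u,v:((u+.5)/3.4-.5+215,(v+.5)/3.4-.5+145)
P={n:onz(w,f(u,v),z) for n,(u,v,z) in dict(mark0=(149,176,.062),tip=(156,209,.062),ring=(148,149,.048),yel0=(145,216,.048),yel1=(141,251,.048),carB=(412,120,.041),carF=(482,120,.041),jaw=(553,120,.040),disc=(615,125,.042),bj=(673,120,.041)).items()}
for k,v in P.items(): print(k,v.round(4))
w5=dict(np.load("pics/wrist5.npz")); g=lambda u,v:((u+.5)/2.6-.5+190,(v+.5)/2.6-.5+125)
a=onz(w5,g(174,213),.062);b=onz(w5,g(140,217),.062)
ang=lambda d:np.degrees(np.arctan2(d[1],d[0])).round(1)
print("mark angle before",ang(b-a),"after",ang(P['tip']-P['mark0']))
print("yellow before",ang(onz(w5,g(169,273),.048)-onz(w5,g(171.5,248),.048)),"after",ang(P['yel1']-P['yel0']))
E
```

```text
mark0 [ 0.4874 -0.0478  0.062 ]
tip [ 0.4887 -0.056   0.062 ]
ring [ 0.4873 -0.0455  0.048 ]
yel0 [ 0.4859 -0.063   0.048 ]
yel1 [ 0.4845 -0.0724  0.048 ]
carB [ 0.5539 -0.0427  0.041 ]
carF [ 0.5717 -0.0434  0.041 ]
jaw [ 0.5904 -0.0444  0.04  ]
disc [ 0.6058 -0.0457  0.042 ]
bj [ 0.6215 -0.0453  0.041 ]
mark angle before -82.2 after -80.8
yellow before -4.6 after -98.4
```

```bash
python3 - <<'E'
from station import workorder
print(workorder.hand_in())
E
```

```text
the job is handed in; nothing more can be done
None
```

The red specimen stands upright on the vice deck, clamped against the back jaw at about 9 N. I handed the job in at about 19 s; no verdict was reported.

I took it from the tray and set it down at the nest. After letting go, I gripped only the silver ring and turned it about 93° clockwise. I then let go of the ring and raised the arm clear.

**Clamp force:**
- **Moment:** it rose from about 0.19 to 0.31 N m, which gives about 10 N.
- **Jaw compression, compared within the same camera before and after contact:** about 2.1–2.5 mm, or 8–10 N.
- **Final wrist view:** absolute positions there gave only about 1 mm, roughly 4 N, with 1–2 mm of scatter. This disagrees with the other two. I trusted the comparisons because they agree with each other.
- **After release:** the carriage and specimen did not move.

**Other checks:**
- **Inner knob:** the tip of its mark moved less than 1 mm by measurement, and its angle stayed within 1.5°, about the measuring error.
- **Other objects:** the black and green specimens and the labware look undisturbed in the last scene picture, by eye only.
- **Contact forces:** the readings at the ends of the moves stayed below about 10 N.

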